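# Sweep spilled bearings into the counting frame

## Robot

A 7-joint arm with a two-finger parallel gripper is mounted at the origin on the work surface. World frame = base frame: x ahead of the robot, y to its left, z up, the work surface at z = 0. Lengths are in m, angles in rad, forces in N, time in s.
With the tool pointing down it reaches from about 0.4 to 0.85 m from the base axis. Payload 4.5 kg.
Tool frame: the origin (TCP) lies between the finger pads; the fingertips stand 14 mm ahead of it and the grasp point (between the pads) lies 5 mm behind it; x points along the fingers, z is the direction in which the jaws open and shut, and the axes are right-handed (so a half turn about x gives the same grasp; the last joint's range is limited). The gripper opens to 88 mm and grips with 3 to 60 N. Pads are 18 mm wide; open, the fingers measure 123 mm over their backs; the gripper's body (75 mm by 187 mm) begins 45 mm behind the grasp point.
Start: joints at [-1.152, 0.689, -0.195, 1.565, 0.157, 0.902, -0.215], TCP at [0.235, 0.579, 0.253] pointing down, gripper open.
Joint ranges: [-3.01, 3.01], [-0.46, 2.08], [-1.47, 1.51], [0.13, 2.56], [-1, 4.14], [0.04, 2.09], [-2.66, 2.66]. Speed limits (rad/s): [2.57, 2.57, 3.14, 3.14, 3.14, 3.14, 3.14].

## Interface

Orientations are given as a unit quaternion [x, y, z, w].
In Python, from plant import r, cams gives the robot as it stands.
- The arm moves only by the tool apply_moves, never from a script. Its arguments are lists of equal length, an entry for each row: "travel": the shift along the world's x, y, z in cm, a list of three; "roll": the turn about the world's z in degrees; "gripper": the finger opening in cm, from 0 to 8.81. In form: {"travel": [[x, y, z], ...], "roll": [roll, ...], "gripper": [gripper, ...]}. A call has exactly 8 rows; each row is the pose to reach, as a shift and turn from the pose commanded when the call began; what a row does not reach only later rows make up. A row lasts 1/12 s, in which the tool goes at most 41.7 mm and 7.16 degrees, less where a joint would pass 70% of its speed; a pose out of reach is approached as far as the arm can. A call with a gripper value outside its range is refused whole. The fingers move at their own pace and stop on an object; "newtons" is the grip in N (left out, the last holds). Time passes only in rows, so rows that repeat a pose let the fingers close, or fill a call up. It gives the time, the measured TCP pose, the force and the opening at its end, in the units of the state.
- r.get_state(): the state, without advancing time (a new reading comes with each control period).
- cams.snapshot(name): name is "scene" or "top" or "wrist"; returns a dict with "image" (420x560x3 uint8, red, green, blue), "fx", "fy", "cx", "cy" (pixels), "R" (3x3) and "t" (3): a world point X has camera coordinates R X + t. Camera axes: x right, y down, z forward; pixel columns grow to the right and rows downward; lengths in m; the calibration is good to about 2 mm. A picture is of the moment at which its call begins. There is no depth.
- r.finish_job(): hands the job in, once; it reports no verdict.
The state is a dict: "clock": time; "q": joint angles; "qd": joint speeds; "joint_torque": joint torques, N m; "tool_pos": TCP position; "eef_rot": TCP orientation; "contact_force": force on the tool from outside, world axes, zero at the start; "moment": the same for the moment, N m; "opening": opening from 0.0 (shut) to 1.0 (fully open).
Only numpy, scipy, OpenCV 4.12 (cv2) and the standard library are available. Lean on these libraries where they do the work, as an engineer would, in place of code of your own. Each camera call takes 0.05 s, during which the arm holds its last target. There are 200 camera calls.

## Task

Three small ball bearings have been left lying about on the storeroom bench. With your fingertips, push all three across the bench into the three-sided wooden counting frame, through its open side, so that each lies flat and completely inside the frame. Do not pick them up, keep them sliding flat on the bench, and leave everything else standing where it is.

Things in the scene. Friction and masses are not known exactly. Their poses are not given: they have to be found in the camera images.
- frame: three-sided plywood counting frame, screwed down, no floor of its own. Clear inside 210 mm wide (its y), 150 mm deep (its x); battens 12 mm thick, 30 mm tall. Origin on the bench, centre of the clear inside. Its +x points from mouth to back: open mouth at x -75 mm, back batten at x +75 mm, side battens at y +-105 mm. At the left, its mouth roughly facing right (-y) towards the bearings
- bearing_a: one of three identical sealed ball bearings: round steel disc with a dark seal ring and bore marking on its face, 52 mm diameter, 15 mm thick, about 130 g, lying flat and loose on the bench, slides under about 1 N. Origin at the centre of its underside, z up
- bearing_b: one of three identical sealed ball bearings: round steel disc with a dark seal ring and bore marking on its face, 52 mm diameter, 15 mm thick, about 130 g, lying flat and loose on the bench, slides under about 1 N. Origin at the centre of its underside, z up
- bearing_c: one of three identical sealed ball bearings: round steel disc with a dark seal ring and bore marking on its face, 52 mm diameter, 15 mm thick, about 130 g, lying flat and loose on the bench, slides under about 1 N. Origin at the centre of its underside, z up
- carton: small upright cardboard carton, 48 x 40 mm and 50 mm tall, among the bearings; loose, to be left alone; origin at the centre of its underside
- tin: plain round metal tin, 52 mm diameter, 46 mm tall, among the bearings; loose, to be left alone; origin at the centre of its underside
- tape: roll of clear packing tape lying flat (an open ring), 90 mm outside diameter, 48 mm tall, at the far side of the work area; loose, to be left alone; origin at the centre of its underside
- jar: amber jar, 60 mm diameter, 85 mm tall, at the far right; loose, to be left alone; origin at the centre of its underside
- wrench: open wrench lying flat at the right; loose, to be left alone; about 180 mm long along its x
- long_carton: low cardboard carton, 90 x 150 mm and 60 mm tall, at the left beyond the frame; loose, to be left alone; origin at the centre of its underside
- pulley: dark steel disc, 90 mm diameter, 22 mm tall, lying flat at the right (larger than the bearings); loose, to be left alone; origin at the centre of its underside

How it is judged:
By the outcome, as a careful person would: the job done as asked, in the order asked, and still so for the second after the job is handed in, with the robot touching nothing.
It also fails if it takes over 72 s, if anything falls off the work surface, if the arm or the gripper's body presses on something with over 40 N, if the wrist force passes 120 N, or if a joint passes its speed limit or range.

## Working session

There is one attempt and no reset: what is moved stays moved. The work goes in short steps, Python scripts to look and compute and a tool call to move; the robot and the scene stay as the last step left them, time stands still between calls to the robot, and variables do not carry over. Pictures are saved under pics/ and viewed, about 8 in all and at most 12, crops included, and the job is handed in when it is done.

Besides the shell and the picture viewer there is one more tool, called after "Emit:" as name([rows], argument=value, ...), one row to a line, values as JSON. apply_moves: Moves the arm, as the interface text tells. Its arguments: {"type":"object","properties":{"travel":{"type":"array","items":{"type":"array","items":{"type":"number"}}},"roll":{"type":"array","items":{"type":"number"}},"gripper":{"type":"array","items":{"type":"number"}},"newtons":{"type":"number"}},"required":["travel","roll","gripper"]}

```bash
mkdir -p pics
cat > h.py <<'E'
import numpy as np, cv2
from plant import r, cams
def snap(n,f):
    s=cams.snapshot(n); cv2.imwrite('pics/'+f,s['image'][:,:,::-1]); np.savez('pics/'+f+'.npz',**{k:s[k] for k in('fx','fy','cx','cy','R','t')}); return s
def world(s,u,v,z=0.):
    R=np.array(s['R']);t=np.array(s['t'])
    d=R.T@np.array([(u-s['cx'])/s['fx'],(v-s['cy'])/s['fy'],1]); c=-R.T@t
    return c+d*(z-c[2])/d[2]
def pix(s,X):
    p=np.array(s['R'])@np.array(X)+np.array(s['t']); return s['cx']+s['fx']*p[0]/p[2], s['cy']+s['fy']*p[1]/p[2]
E
python3 - <<'E'
from h import *
s=snap('top','top1.png'); print(s['R'],s['t'],s['fx'])
st=r.get_state();print(st)
E
```

```text
[[-0.02226959 -0.99947797  0.02340638]
 [-0.99027427  0.01883631 -0.13784799]
 [ 0.13733514 -0.02624855 -0.99017679]] [0.02951143 0.55576756 1.11103678] 432.7773450999487
{'clock': 0.05, 'q': array([-1.152173  ,  0.68996098, -0.1944814 ,  1.56634136,  0.15728791,
        0.90252398, -0.21513036]), 'qd': array([ 0.00037941, -0.00215672,  0.00224571, -0.00094636, -0.00048643,
        0.00014331,  0.00036948]), 'joint_torque': array([-3.03835368e-03, -5.29008615e+01, -1.27305117e+00, -1.54030627e+01,
       -5.25668578e-02,  1.52861292e-03,  7.10591010e-06]), 'tool_pos': array([0.23445177, 0.57869779, 0.25192426]), 'eef_rot': array([-0.39557341,  0.58689121,  0.39475791,  0.58587249]), 'contact_force': array([ 0.38562755, -0.6683403 , -1.45262504]), 'moment': array([-0.03619115, -0.02460278,  0.020117  ]), 'opening': 1.002583729183231}
```

View pics/top1.png

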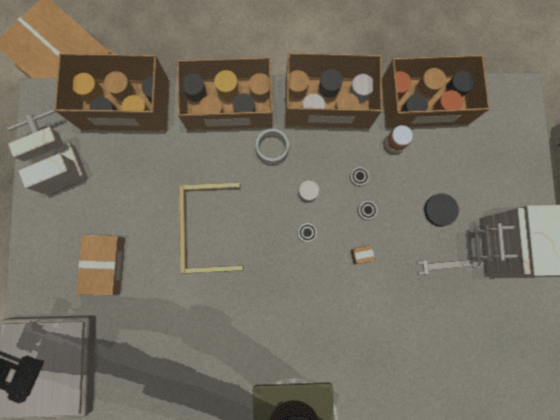

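The top view shows bearings at about (307,232), (368,210) and (360,176), the tin at (309,191), the small carton at (364,255), and the frame at u 182–241, v 186–270. I'll enlarge this area.

Run:
```python
from h import *
im=cv2.imread('pics/top1.png')[150:300,170:410]
cv2.imwrite('pics/crop1.png',cv2.resize(im,None,fx=3.3333,fy=3.3333,interpolation=cv2.INTER_CUBIC))
```

```text
(no output)
```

View pics/crop1.png

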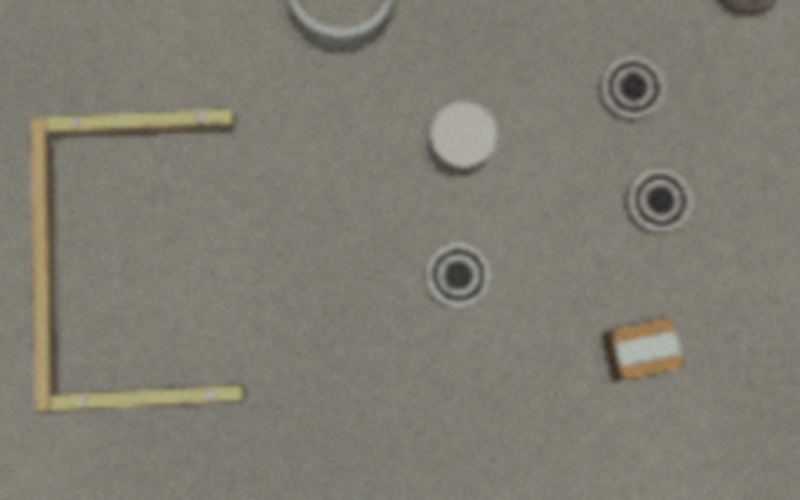

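Crop positions: bearings (458,275), (660,200) and (633,87); tin top (463,135); carton top (646,347); batten ends (232,119) and (242,393); outer back corners (32,118) and (37,410).

Run:
```python
from h import *
s=np.load('pics/top1.png.npz')
for n,u,v,z in [('b1',458,275,.015),('b2',660,200,.015),('b3',633,87,.015),('tin',463,135,.046),('carton',646,347,.05),('sideFar mouth end',232,119,.03),('sideNear mouth end',242,393,.03),('cornerFar',32,118,.03),('cornerNear',37,410,.03),('tape near edge',342,40,.048)]:
    print(n,world(s,170+u/3.3333,150+v/3.3333,z).round(4))
from scipy.spatial.transform import Rotation as Ro
print(Ro.from_quat(r.get_state()['eef_rot']).as_matrix().round(3))
```

```text
b1 [ 0.4933 -0.0498  0.015 ]
b2 [ 0.5513 -0.2168  0.015 ]
b3 [ 0.6457 -0.1991  0.015 ]
tin [ 0.6025 -0.0545  0.046 ]
carton [ 0.4312 -0.192   0.05  ]
sideFar mouth end [0.6218 0.1302 0.03  ]
sideNear mouth end [0.4027 0.1243 0.03  ]
cornerFar [0.6255 0.2906 0.03  ]
cornerNear [0.3931 0.2843 0.03  ]
tape near edge [0.6811 0.0404 0.048 ]
[[-0.001 -0.927  0.375]
 [-0.002  0.375  0.927]
 [-1.    -0.    -0.002]]
```

Frame interior: x about 0.407–0.614, mouth y about 0.127, back y about 0.278. I'll push each bearing with a 3 cm opening so the two fingertips cradle it: b1 first, then b2, then b3, each through the corridor beside the tin.

Emit:
apply_moves([
  [4,-4,0],
  [8,-8,0],
  [12,-11,0],
  [15,-15,0],
  [18,-18,0],
  [20,-22,0],
  [21,-26,0],
  [22,-30,0],
], roll=[-4,-8,-12,-17,-22,-27,-32,-37], gripper=[3,3,3,3,3,3,3,3])

```text
clock: 0.72
tool_pos: [0.4403, 0.3203, 0.2523]
eef_rot: [-0.187, 0.682, 0.187, 0.682]
contact_force: [1.0, 0.0, 0.6]
opening: 0.423
```

Emit:
apply_moves([
  [1,-4,0],
  [2,-8,0],
  [3,-12,0],
  [3,-16,0],
  [4,-20,0],
  [4,-24,0],
  [4,-28,0],
  [4,-32,0],
], roll=[-4,-8,-12,-16,-20,-24,-28,-31], gripper=[3,3,3,3,3,3,3,3])

```text
clock: 1.38
tool_pos: [0.4783, 0.0003, 0.2525]
eef_rot: [0.001, 0.707, -0.001, 0.707]
contact_force: [1.5, -0.2, 0.7]
opening: 0.337
```

Emit:
apply_moves([
  [0,-3,0],
  [0,-6,0],
  [0,-6,-3],
  [0,-6,-6],
  [0,-6,-9],
  [0,-6,-12],
  [0,-6,-12],
  [0,-6,-12],
], roll=[0,0,0,0,0,0,0,0], gripper=[3,3,3,3,3,3,3,3])

```text
clock: 2.05
tool_pos: [0.4777, -0.0578, 0.1318]
eef_rot: [0.0, 0.709, -0.0, 0.706]
contact_force: [0.0, -0.1, 0.7]
opening: 0.339
```

Run:
```python
from h import *
snap('wrist','w1.png'); print(r.get_state()['tool_pos'])
```

```text
[ 0.47880573 -0.05785848  0.13311656]
```

View pics/w1.png

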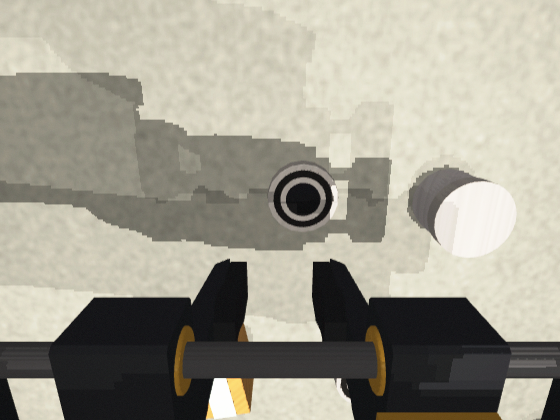

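The wrist view shows b1 at (302,198), the tin top at (475,218), and fingertips at about (236,262) and (325,262).

Run:
```python
from h import *
s=np.load('pics/w1.png.npz'); print(world(s,302,198,.015),world(s,475,218,.046))
s=np.load('pics/top1.png.npz'); print(world(s,401,133,.085), world(s,442,210,.022))
```

```text
[ 0.49365879 -0.04867242  0.015     ] [ 0.60327338 -0.05305928  0.046     ]
[ 0.74439595 -0.2980736   0.085     ] [ 0.54651105 -0.41709033  0.022     ]
```

Emit:
apply_moves([
  [1.5,-2.5,0],
  [1.5,-4.5,0],
  [1.5,-4.5,-3],
  [1.5,-4.5,-6],
  [1.5,-4.5,-8.5],
  [1.5,-4.5,-10.5],
  [1.5,-4.5,-11.3],
  [1.5,-4.5,-11.3],
], roll=[0,0,0,0,0,0,0,0], gripper=[3,3,3,3,3,3,3,3])

```text
clock: 2.77
tool_pos: [0.4943, -0.1028, 0.0199]
eef_rot: [0.0, 0.707, -0.0, 0.707]
contact_force: [1.1, -0.2, -0.3]
opening: 0.344
```

Emit:
apply_moves([
  [0,1,0],
  [0,2,0],
  [0,3,0],
  [-0.2,4.5,0],
  [-0.4,6,0],
  [-0.7,7.5,0],
  [-1,9,0],
  [-1.3,10.5,0],
], roll=[0,0,0,0,0,0,0,0], gripper=[3,3,3,3,3,3,3,3])

```text
clock: 3.43
tool_pos: [0.4816, 0.0036, 0.021]
eef_rot: [0.0, 0.706, -0.0, 0.708]
contact_force: [1.6, -2.0, 1.9]
opening: 0.339
```

Emit:
apply_moves([
  [-0.3,1.5,0],
  [-0.6,3,0],
  [-0.9,4.5,0],
  [-1.2,6,0],
  [-1.5,7.5,0],
  [-1.8,9,0],
  [-2.1,10.5,0],
  [-2.4,12,0],
], roll=[0,0,0,0,0,0,0,0], gripper=[3,3,3,3,3,3,3,3])

```text
clock: 4.1
tool_pos: [0.4569, 0.1247, 0.0209]
eef_rot: [0.0, 0.706, 0.0, 0.708]
contact_force: [0.1, -1.2, 1.8]
opening: 0.34
```

Run:
```python
from h import *
snap('wrist','w2.png'); print(r.get_state()['tool_pos'])
```

```text
[0.45582596 0.12871487 0.02069923]
```

View pics/w2.png

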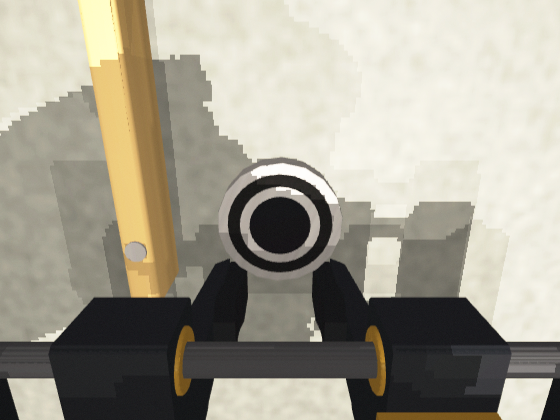

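b1 sits centred in the cradle at (280,218), and the near side batten's inner edge at about (178,270) is clear of the finger. I'll push on to the depth.

Emit:
apply_moves([
  [-0.1,1.2,0],
  [-0.2,2.4,0],
  [-0.3,3.6,0],
  [-0.4,4.8,0],
  [-0.5,6,0],
  [-0.5,7,0],
  [-0.5,7.8,0],
  [-0.5,8,0],
], roll=[0,0,0,0,0,0,0,0], gripper=[3,3,3,3,3,3,3,3])

```text
clock: 4.82
tool_pos: [0.4518, 0.2039, 0.0202]
eef_rot: [-0.0, 0.707, 0.001, 0.707]
contact_force: [-0.2, -2.1, 2.1]
opening: 0.336
```

Emit:
apply_moves([
  [0,-1.5,0],
  [0,-3,0],
  [0,-3,3],
  [0,-3,6],
  [0.5,-4,10],
  [2,-8,11],
  [3.5,-12,11],
  [5,-16,11],
], roll=[0,0,0,0,0,0,0,0], gripper=[3,3,3,3,3,3,3,3])

```text
clock: 5.48
tool_pos: [0.5014, 0.0457, 0.1312]
eef_rot: [-0.001, 0.706, 0.001, 0.708]
contact_force: [0.3, 0.2, -0.1]
opening: 0.341
```

Emit:
apply_moves([
  [0.5,-4,0],
  [1.5,-8,0],
  [2.5,-12,0],
  [3,-16,0],
  [3.5,-20,0],
  [4,-24,0],
  [5,-28,0],
  [5,-31.5,0],
], roll=[0,0,0,0,0,0,0,0], gripper=[3,3,3,3,3,3,3,3])

```text
clock: 6.15
tool_pos: [0.5515, -0.272, 0.13]
eef_rot: [0.0, 0.706, -0.001, 0.708]
contact_force: [0.3, -0.3, 0.6]
opening: 0.34
```

Run:
```python
from h import *
snap('wrist','w3.png'); print(r.get_state()['tool_pos'])
```

```text
[ 0.54918055 -0.28214401  0.13082312]
```

View pics/w3.png

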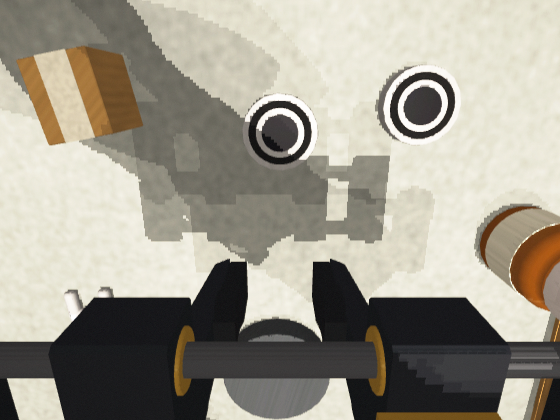

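b2 at (280,130) is centred ahead of the fingers, b3 is at (419,104), and the carton and jar are clear. I'll descend and push.

Emit:
apply_moves([
  [0,0,-3],
  [0,0,-6],
  [0,0,-9],
  [0,0,-10.5],
  [0,0,-11],
  [0,0,-11],
  [0,0,-11],
  [0,1,-11],
], roll=[0,0,0,0,0,0,0,0], gripper=[3,3,3,3,3,3,3,3])

```text
clock: 6.87
tool_pos: [0.5512, -0.262, 0.0217]
eef_rot: [-0.0, 0.706, -0.003, 0.708]
contact_force: [0.1, -0.1, 1.0]
opening: 0.34
```

Run:
```python
from h import *
s=np.load('pics/w3.png.npz'); print(world(s,280,130,.015),world(s,419,104,.015)); print(r.get_state()['tool_pos'])
```

```text
[ 0.55232631 -0.21469413  0.015     ] [ 0.64430866 -0.19809721  0.015     ]
[ 0.55119769 -0.26204046  0.02166787]
```

Emit:
apply_moves([
  [0,1,-0.1],
  [0,2,-0.1],
  [-0.2,3.5,-0.1],
  [-0.6,5,-0.1],
  [-1,6.5,-0.1],
  [-1.4,8,-0.1],
  [-1.9,9.5,-0.1],
  [-2.4,11,-0.1],
], roll=[0,0,0,0,0,0,0,0], gripper=[3,3,3,3,3,3,3,3])

```text
clock: 7.53
tool_pos: [0.5272, -0.1479, 0.0197]
eef_rot: [-0.001, 0.706, -0.001, 0.708]
contact_force: [1.2, -2.7, 2.5]
opening: 0.346
```

Emit:
apply_moves([
  [-0.2,1.5,0],
  [-0.4,3,0],
  [-0.5,4.5,0],
  [-0.5,6,0],
  [-0.5,7.5,0],
  [-0.5,9,0],
  [-0.5,10.5,0],
  [-0.5,12,0],
], roll=[0,0,0,0,0,0,0,0], gripper=[3,3,3,3,3,3,3,3])

```text
clock: 8.2
tool_pos: [0.5213, -0.0283, 0.0192]
eef_rot: [-0.0, 0.707, -0.001, 0.707]
contact_force: [0.4, -4.0, 5.6]
opening: 0.338
```

Emit:
apply_moves([
  [0,1.5,0],
  [0,3,0],
  [0,4.5,0],
  [0.3,6,0],
  [0.7,7.5,0],
  [1.1,9,0],
  [1.5,10.5,0],
  [1.9,12,0],
], roll=[0,0,0,0,0,0,0,0], gripper=[3,3,3,3,3,3,3,3])

```text
clock: 8.87
tool_pos: [0.5389, 0.0916, 0.0189]
eef_rot: [-0.0, 0.708, -0.001, 0.706]
contact_force: [-0.5, -4.9, 5.3]
opening: 0.342
```

Run:
```python
from h import *
snap('wrist','w4.png'); print(r.get_state()['tool_pos'])
```

```text
[0.5398496  0.09688785 0.01865677]
```

View pics/w4.png

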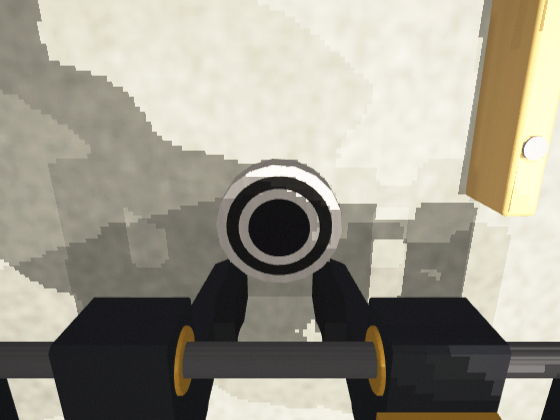

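b2 sits in the cradle at (279,222), and the far batten end at about (490,200) is clear to the right. I'll continue.

Emit:
apply_moves([
  [0.4,1.5,0.1],
  [0.8,3,0.1],
  [1.2,4.5,0.1],
  [1.7,6,0.1],
  [2.2,7.5,0.1],
  [2.6,9,0.1],
  [2.8,10.2,0.1],
  [2.8,10.6,0.1],
], roll=[0,0,0,0,0,0,0,0], gripper=[3,3,3,3,3,3,3,3])

```text
clock: 9.58
tool_pos: [0.5674, 0.2005, 0.0193]
eef_rot: [-0.0, 0.707, 0.002, 0.707]
contact_force: [-0.2, -0.3, 0.4]
opening: 0.342
```

Emit:
apply_moves([
  [0,-1.5,0],
  [0,-3,0],
  [0,-3,3],
  [0,-3,6],
  [0,-4,10],
  [0,-8,12],
  [0,-12,12],
  [0,-16,12],
], roll=[0,0,0,0,0,0,0,0], gripper=[3,3,3,3,3,3,3,3])

```text
clock: 10.25
tool_pos: [0.5686, 0.0371, 0.1413]
eef_rot: [-0.0, 0.706, 0.001, 0.708]
contact_force: [1.2, -0.5, 0.1]
opening: 0.338
```

Emit:
apply_moves([
  [1.5,-3.5,0],
  [3,-7,0],
  [4.5,-10.5,0],
  [6,-14,0],
  [7.5,-17.5,0],
  [9,-21,0],
  [10.5,-24.5,0],
  [11.5,-26.9,0],
], roll=[7,14,21,28,35,42,48,50], gripper=[3,3,3,3,3,3,3,3])

```text
clock: 10.92
tool_pos: [0.683, -0.2363, 0.1396]
eef_rot: [-0.299, 0.641, 0.299, 0.641]
contact_force: [0.5, -0.2, -0.1]
opening: 0.341
```

Run:
```python
from h import *
snap('wrist','w5.png'); print(r.get_state()['tool_pos'],r.get_state()['eef_rot'])
```

```text
[ 0.68353852 -0.24244415  0.13964235] [-0.29976858  0.64188674  0.29487778  0.64122328]
```

View pics/w5.png

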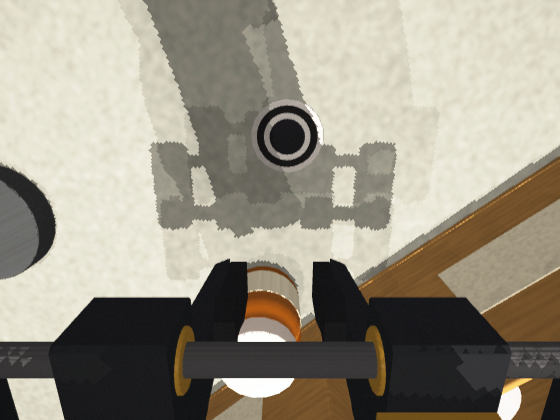

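b3 is at (288,135), nearly centred. The jar sits straight behind at (268,290), about 20 mm clear of the body. I'll edge forward and then descend.

Emit:
apply_moves([
  [-0.5,0.4,0],
  [-0.5,0.4,-3],
  [-0.5,0.4,-6],
  [-0.5,0.4,-9],
  [-0.5,0.4,-11],
  [-0.5,0.4,-11.9],
  [-0.5,0.4,-11.9],
  [-0.5,0.4,-11.9],
], roll=[0,0,0,0,0,0,0,0], gripper=[3,3,3,3,3,3,3,3])

```text
clock: 11.63
tool_pos: [0.6784, -0.2268, 0.0211]
eef_rot: [-0.299, 0.641, 0.299, 0.641]
contact_force: [-0.1, -0.4, 0.9]
opening: 0.337
```

Emit:
apply_moves([
  [-0.8,0.6,-0.1],
  [-1.7,1.4,-0.1],
  [-2.9,2.4,-0.1],
  [-4.2,3.5,-0.1],
  [-5.5,4.6,-0.1],
  [-6.9,5.7,-0.1],
  [-8.3,6.8,-0.1],
  [-9.6,7.9,-0.1],
], roll=[0,0,0,0,0,0,0,0], gripper=[3,3,3,3,3,3,3,3])

```text
clock: 12.3
tool_pos: [0.5836, -0.1488, 0.0222]
eef_rot: [-0.3, 0.64, 0.297, 0.642]
contact_force: [0.0, 0.3, -1.1]
opening: 0.343
```

Emit:
apply_moves([
  [-1.0,0.5,0],
  [-1.9,1.1,0],
  [-2.7,1.8,0],
  [-3.5,2.5,0],
  [-4.2,3.3,0],
  [-4.9,4.2,0],
  [-5.4,5.1,0],
  [-5.9,6.1,0],
], roll=[-5,-10,-15,-20,-25,-30,-35,-40], gripper=[3,3,3,3,3,3,3,3])

```text
clock: 12.97
tool_pos: [0.5253, -0.0885, 0.022]
eef_rot: [-0.06, 0.703, 0.059, 0.707]
contact_force: [1.1, -1.3, 0.3]
opening: 0.339
```

Run:
```python
from h import *
snap('wrist','w6.png'); print(r.get_state()['tool_pos'],r.get_state()['eef_rot'])
```

```text
[ 0.52393793 -0.08514779  0.02167193] [-0.05863559  0.70357077  0.05968758  0.70568224]
```

View pics/w6.png

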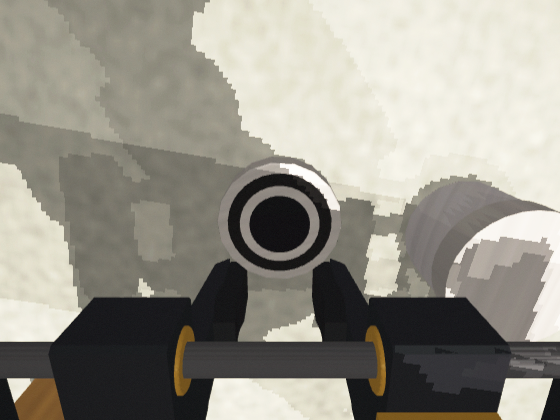

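b3 sits in the cradle at (280,220), and the tin at about (430,240) is clear of the finger. Now straight in.

Emit:
apply_moves([
  [-0.4,1,-0.1],
  [-0.7,2.1,-0.1],
  [-0.9,3.5,-0.1],
  [-1,5,-0.1],
  [-1.1,6.5,-0.1],
  [-1.2,8,-0.1],
  [-1.3,9.5,-0.1],
  [-1.3,11,-0.1],
], roll=[-5,-10,-10,-10,-10,-10,-10,-10], gripper=[3,3,3,3,3,3,3,3])

```text
clock: 13.68
tool_pos: [0.512, 0.0217, 0.0203]
eef_rot: [-0.001, 0.706, -0.0, 0.709]
contact_force: [-0.3, -4.4, 4.7]
opening: 0.338
```

Emit:
apply_moves([
  [0,1.5,0],
  [0,3,0],
  [0,4.5,0],
  [0,6,0],
  [0,7.5,0],
  [0,9,0],
  [0,10.5,0],
  [0,12,0],
], roll=[0,0,0,0,0,0,0,0], gripper=[3,3,3,3,3,3,3,3])

```text
clock: 14.35
tool_pos: [0.5116, 0.1419, 0.0203]
eef_rot: [-0.001, 0.706, 0.0, 0.708]
contact_force: [0.2, -4.6, 4.9]
opening: 0.339
```

Emit:
apply_moves([
  [0,1,0],
  [0,2,0],
  [0,2.6,0],
  [0,2.6,0],
  [0,1,0],
  [0,-1,0],
  [0,-1,3],
  [0,-1,6],
], roll=[0,0,0,0,0,0,0,0], gripper=[3,3,3,3,3,3,3,3])

```text
clock: 15.02
tool_pos: [0.5091, 0.1309, 0.0785]
eef_rot: [0.001, 0.709, -0.001, 0.706]
contact_force: [0.5, -0.5, 0.4]
opening: 0.338
```

Emit:
apply_moves([
  [0,0,4],
  [0,0,8],
  [0,-4,12],
  [0,-8,15],
  [0,-12,18],
  [0,-15,18],
  [0,-18,18],
  [0,-18,18],
], roll=[0,0,0,0,0,0,0,0], gripper=[3,3,3,3,3,3,3,3])

```text
clock: 15.68
tool_pos: [0.5105, -0.0563, 0.2615]
eef_rot: [0.002, 0.705, -0.005, 0.709]
contact_force: [-0.3, -0.6, 0.1]
opening: 0.343
```

Run:
```python
from h import *
s=snap('top','top2.png')
im=cv2.imread('pics/top2.png')[150:300,170:410]
cv2.imwrite('pics/crop2.png',cv2.resize(im,None,fx=3.3333,fy=3.3333,interpolation=cv2.INTER_CUBIC))
```

```text
(no output)
```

View pics/crop2.png

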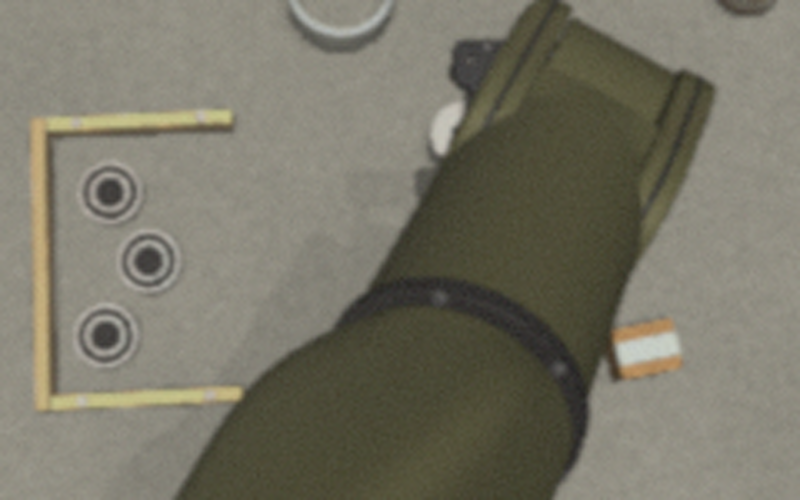

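All three bearings lie inside the frame at crop positions (110,192), (148,260) and (105,336). The carton (646,347) and the tin's left edge (430) are where they were. Handing in.

Run:
```python
from h import *
s=np.load('pics/top2.png.npz')
for u,v in [(110,192),(148,260),(105,336)]: print(world(s,170+u/3.3333,150+v/3.3333,.015).round(3))
print(r.finish_job())
```

```text
[0.566 0.23  0.015]
[0.51  0.2   0.015]
[0.45  0.234 0.015]
the job is handed in; nothing more can be done
None
```

All three bearings are in the counting frame. I pushed them in one at a time along the bench, cradled between the two fingertips, and then handed the job in.

- **Bearings:** the last top picture puts their centres at about (0.566, 0.230), (0.510, 0.200) and (0.450, 0.234). The inside of the frame runs from x 0.407 to 0.614 and y 0.127 to 0.278. Each is fully inside and clear of the battens and of the others.
- **Other objects:** the small carton and the visible edges of the tin and tape had not moved. The arm hid most of the tin. I did not re-check the jar, pulley, wrench and long carton; I saw no contact with them, and the jar had the smallest planned gap, about 20 mm.
- **Time and forces:** I handed in at about 16 s. Forces read at the end of each move stayed below 8 N, and the tool was clear of everything at about 0.26 m height.

No check failed or disagreed.

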